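Touch the marked bush with a spring probe

TASK

Set the steel bush, red dot upward, fully down into the bore of the square inspection nest and let go of it. Then take the yellow-handled probe out of its leaning stand and hold it upright with its brass tip on the red dot, pressing lightly so that the spring tip is about half way in and not bottomed out. Finish still holding the probe there, and leave the other things on the bench where they are.

Things in the scene. Friction and masses are not known exactly. Their poses are not given: they have to be found in the camera images.
- bush: steel bush, a plain grey round sleeve 42 mm in outside diameter and 40 mm tall with a hole through it, about 0.2 kg, standing free on the bench. Origin at the centre of its underside, z up along its axis. Grip it by the outside in its top half: once seated, only its top 26 mm stand above the nest.
- bush_dot (a point): centre of the red paint dot (8 mm across) on the flat top rim of the bush: 15.5 mm from the bush's axis along the bush's +x, 40 mm above its underside. The bush stands turned at random, so the dot may lie on any side.
- nest: inspection nest, fixed to the bench: a blue-painted block 90 x 90 mm on a dark steel base plate 110 x 110 mm, its top 26 mm above the bench, with one round vertical bore 45 mm in diameter and 14 mm deep in the middle (2 mm chamfer). Origin at the centre of its underside, z up.
- nest_floor (a point): centre of the floor of the nest's bore, 12 mm above the bench; the seated bush stands on it with its top 52 mm above the bench.
- stand: grey probe stand, fixed to the bench, base 100 x 96 mm, origin at the centre of its underside, z up. It holds a plate 64 x 64 x 14 mm with a 23 mm hole, tilted 30 degrees: its face looks up and towards the stand's own -x (roughly the robot). The middle of that face is 78 mm above the origin. Two 8 mm thick cheeks at y = +-36 mm reach 70 mm above the bench.
- probe: hand probe, 135 mm long, 0.2 kg, loose. Origin at the free end of its brass tip when fully out, z along the axis to the handle's end. From the origin: tip 6 mm thick to 12 mm, steel barrel 20 mm thick to 60 mm, dark collar 38 mm thick to 66 mm, yellow round handle 26 mm thick to 135 mm. It starts in the stand's hole, collar on the plate, handle leaning 30 degrees to the stand's -x.
- probe_grip (a point): point on the probe's axis in the yellow handle, 105 mm from the origin, same axes: the place to grip, from the handle's end, fingers closing square to the axis. Draw the probe out along its axis: 60 mm lie below the collar's underside.
- tip_end (a point): the rounded free end of the probe's brass tip; moves with the tip.
- probe_tip (a joint): how far the probe's spring tip is pushed in, in m: 0 fully out, 0.010 bottomed out. The spring pushes with about 1 N at the start, 2.5 N half way and 4 N at the end of the travel.
- elec_tape: bystander: roll of black electrical tape, 59 mm across, 19 mm high, lying flat; leave it. Origin at the centre of its underside.
- tool_box: obstacle, never moves: closed red tool box, 174 x 364 mm and 157 mm tall, long side along its own y (about 30 degrees off the bench's y), between bush and stand. Carry things over it or round it. Origin at the centre of its underside. Nearer the robot lies a wooden plate with a hold-down clamp, red handle up to 196 mm high: carry things over that too.
- nipple: bystander: small brass hex pipe nipple, 30 mm across, 48 mm tall, standing on end; leave it. Origin at the centre of its underside.

How it is judged:
By the outcome, as a careful person would: the job done as asked, in the order asked, and still so for the second after the job is handed in, while the arm keeps its last pose, push and grip.
It also fails if it takes over 66 s, if anything falls off the work surface, if the arm or the gripper's body presses on something with over 40 N, if the wrist force passes 120 N, or if a joint passes its speed limit or range.

ROBOT

A 6-joint arm with a two-finger parallel gripper is mounted at the origin on the work surface; the furniture and walls round the work are solid. World frame = base frame: x ahead of the robot, y to its left, z up, the work surface at z = 0. Lengths are in m, angles in rad, forces in N, time in s.
With the tool pointing down it reaches from about 0.25 to 0.725 m from the base axis. Payload 4 kg.
Tool frame: the origin (TCP) lies midway between the tips of the shut fingers; the grasp point (between the pads) lies 19 mm behind it; z points along the fingers, y is the line along which they close (so a half turn about z gives the same grasp; the last joint's range is limited). The gripper opens to 85 mm and grips with 20 to 120 N. Pads are 22 mm wide; open, the fingers measure 114 mm over their backs; the gripper's body (76 mm by 85 mm) begins 54 mm behind the grasp point. The pads swing forward as they close: fully open they stand 13 mm farther back than shut.
Start: joints at [1.147, 0.241, 0.005, 1.335, 0, 1.571], TCP at [0.206, 0.456, 0.231] pointing down, gripper open.
Joint ranges: [-2.72, 2.72], [-1.05, 1.87], [-1.09, 1.28], [-1.99, 2.15], [-1.42, 1.44], [-3.14, 3.14]. Speed limits (rad/s): [2.79, 2.79, 3.14, 3.14, 3.14, 3.14].

INTERFACE

Orientations are given as a unit quaternion [x, y, z, w].
In Python, from workcell import get_obs, camera, job_done, silhouettes gives the robot as it stands. The module is installed in compiled form; this text tells all that it offers.
- The arm moves only by the tool drive_tool, never from a script. Its argument "increments" is a list of rows, each a list of 3 entries, a list of its own where there are three numbers: the shift along the world's x, y, z in mm, then the turn, a rotation vector about the world's x, y, z in degrees, then the opening, from 0 (shut) to 1 (fully open). A call has 1 to 8 rows; each row shifts and turns the commanded pose from where the row before left it; what a row does not reach is not made up. A row lasts 1/12 s, in which the tool goes at most 41.7 mm and 7.16 degrees, less where a joint would pass 70% of its speed; a pose out of reach is approached as far as the arm can. A call is refused whole if a number of a shift passes 41.7 or a number of a turn 7.16, either way. A call with a gripper value outside its range is refused whole. The fingers move at their own pace and stop on an object; the grip force is fixed at half the most. Time passes only in rows, so rows that do not move let the fingers close. It gives the time, the measured TCP pose, the force, the opening and the grip force at its end, in the units of the state.
- get_obs(): the state, without advancing time (a new reading comes with each control period).
- camera(name): name is "scene" or "top"; returns a dict with "image" (400x640x3 uint8, red, green, blue), "K" (3x3 intrinsics, pixels), "k1" (the pictures are not rectified: a ray, as slopes to the right and down, at radius r is drawn at 1 + k1 r^2 times it, then the intrinsics apply), "view" (4x4, takes a point from world to camera coordinates). Camera axes: x right, y down, z forward; pixel columns grow to the right and rows downward; lengths in m; the calibration is good to about 2 mm. A picture is of the moment at which its call begins. There is no depth.
- job_done(): hands the job in; it is judged then, once.
Trained networks look in a picture, given as the dict that the camera call returned (one of the last four; its "shot" number tells which), for a name from the list of things; names that differ only in an ending like _2 or _b are one class to them, and where a whole thing is asked for, a point or a joint stands for the part that bears it (a point fixed in the world has none). Each returns a list of dicts, best first, with "conf" (0 to 1); they miss things now and then, are a little off and sometimes report something else, mostly with a low value. They report only what shows in the picture. A call takes as long as a camera call.
- silhouettes(query, picture): "region" (400x640 bool, what is visible of it) and "bbox" ([left, top, right, bottom] in pixels, round what is visible of it).
The state is a dict: "clock": time; "joint_pos": joint angles; "joint_vel": joint speeds; "tau": joint torques, N m; "eef_pos": TCP position; "tool_rot": TCP orientation; "ft_force": force on the tool from outside, world axes, zero at the start; "ft_torque": the same for the moment, N m; "grip_width": finger opening in m; "grasp_force": force on a finger pad.
Only numpy, scipy, OpenCV 4.12 (cv2) and the standard library are available. Lean on these libraries where they do the work, as an engineer would, in place of code of your own. Each camera call takes 0.05 s, during which the arm holds its last target. There are 200 camera calls.

## Working session

There is one attempt and no reset: what is moved stays moved. The work goes in short steps, Python scripts to look and compute and a tool call to move; the robot and the scene stay as the last step left them, time stands still between calls to the robot, and variables do not carry over. Pictures are saved under pics/ and viewed, at most 10 in all, crops included, and the job is handed in when it is done.

Besides the shell and the picture viewer there is one more tool, called as name(argument=value, ...), one argument or row to a line, values as JSON. drive_tool: Moves the arm, as the interface text tells. Its arguments: {"type":"object","properties":{"increments":{"type":"array"}},"required":["increments"]}

```bash
mkdir -p pics; cat > h.py <<'E'
import numpy as np, cv2
from workcell import get_obs, camera, job_done, silhouettes
def save(p,n): cv2.imwrite('pics/'+n,p['image'][:,:,::-1])
def px(p,X):
    X=np.atleast_2d(X); c=(p['view'][:3,:3]@X.T).T+p['view'][:3,3]
    s=c[:,:2]/c[:,2:]; r2=(s**2).sum(1,keepdims=True); s=s*(1+p['k1']*r2)
    return s@np.array(p['K'])[:2,:2].T+np.array(p['K'])[:2,2]
def ray(p,uv):
    K=np.array(p['K']); d=np.array([(uv[0]-K[0,2])/K[0,0],(uv[1]-K[1,2])/K[1,1]]); s=d.copy()
    for _ in range(20): s=d/(1+p['k1']*(s@s))
    R=p['view'][:3,:3]; o=-R.T@p['view'][:3,3]; return o,R.T@np.array([s[0],s[1],1])
def atz(p,uv,z):
    o,d=ray(p,uv); return o+d*(z-o[2])/d[2]
E
cat > a.py <<'E'
from h import *
P={n:camera(n) for n in('scene','top')}
for n,p in P.items():
    save(p,n+'0.png'); print(n,p['k1'],np.round(np.linalg.inv(p['view'])[:3,3],3),p['K'][0][0])
    for q in('bush','nest','stand','probe','tool_box','elec_tape','nipple','bush_dot'):
        for s in silhouettes(q,p)[:2]:
            m=s['region'];c=np.argwhere(m).mean(0)[::-1]
            print(n,q,round(s['conf'],2),np.round(s['bbox']),np.round(c,1),m.sum(),np.round(atz(p,c,0.03),3))
o=get_obs();print({k:np.round(v,3) for k,v in o.items()})
E
python3 a.py
```

```text
scene 0.018406206524954255 [-0.654 -0.6    0.68 ] 512.4631744494081
scene stand 0.72 [249. 176. 279. 211.] [266.6 190.4] 436 [0.631 0.393 0.03 ]
scene probe 0.55 [255. 165. 270. 185.] [262.  176.2] 188 [0.733 0.49  0.03 ]
scene nipple 0.75 [388. 270. 396. 289.] [392.4 279. ] 191 [ 0.331 -0.203  0.03 ]
top -0.05989582895498714 [0.334 0.07  1.217] 462.11898788962293
top bush 0.65 [431. 218. 452. 236.] [438.8 223.6] 284 [ 0.427 -0.243  0.03 ]
top nest 0.6 [233. 215. 277. 261.] [252.5 235. ] 1693 [0.386 0.236 0.03 ]
top stand 0.58 [184. 134. 234. 184.] [207.3 157.6] 1266 [0.586 0.364 0.03 ]
top probe 0.53 [194. 143. 208. 166.] [200.1 153.5] 218 [0.597 0.384 0.03 ]
top elec_tape 0.61 [176. 227. 200. 247.] [186.9 237.8] 321 [0.374 0.406 0.03 ]
top bush_dot 0.73 [430. 214. 448. 232.] [438.5 223.6] 236 [ 0.426 -0.242  0.03 ]
{'clock': np.float64(0.9), 'joint_pos': array([ 1.147,  0.241,  0.005,  1.335, -0.   ,  1.571]), 'joint_vel': array([0.001, 0.   , 0.001, 0.   , 0.001, 0.001]), 'tau': array([ 0.0000e+00, -3.7220e+01,  2.5269e+01,  1.0000e-03,  0.0000e+00,
        0.0000e+00]), 'eef_pos': array([0.206, 0.456, 0.231]), 'tool_rot': array([0.21 , 0.978, 0.   , 0.   ]), 'ft_force': array([1.28 , 0.025, 0.549]), 'ft_torque': array([ 0.012, -0.014, -0.024]), 'grasp_force': np.float64(0.0), 'grip_width': np.float64(0.086)}
```

```bash
python3 -c "
import cv2
a=cv2.imread('pics/top0.png');cv2.imwrite('pics/top0c.png',cv2.resize(a[100:300,160:480],(800,500),interpolation=cv2.INTER_CUBIC))"
```

```text
(no output)
```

View pics/top0c.png

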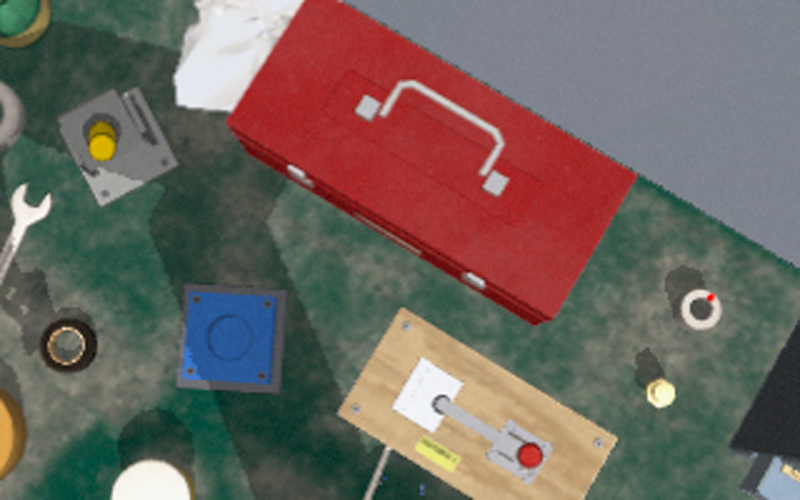

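View pics/scene0.png

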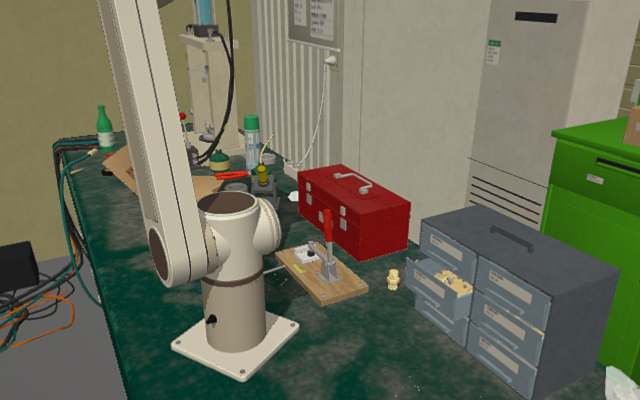

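```bash
cat > m.py <<'E'
from h import *
from scipy.optimize import minimize
P={n:camera(n) for n in('scene','top')}
p=P['top'];I=p['image'].astype(int);R,G,B=I[...,0],I[...,1],I[...,2]
v,u=np.mgrid[:400,:640]
def box(m,a,b,c,d): return m&(u>=a)&(u<=c)&(v>=b)&(v<=d)
def wc(w): return np.array([(w*u).sum(),(w*v).sum()])/w.sum()
# nest blue
nb=box((B>R+40)&(B>G+15),225,205,285,270)
c,_=cv2.findContours(nb.astype(np.uint8),0,1);c=max(c,key=len)
r=cv2.minAreaRect(c);print('nest rect',r);cor=cv2.boxPoints(r)
W=np.array([atz(p,q,.026) for q in cor]);print(np.round(W,4),'ctr',W.mean(0),np.linalg.norm(np.diff(W,axis=0),axis=1))
# dot
w=np.clip(R-np.maximum(G,B)-40,0,None)*box(R>0,425,205,455,240)
d=wc(w);D=atz(p,d,.04);print('dot',d,D,(w>0).sum())
# bush top ring
for t in (150,170,190):
    m=box((I.max(2)>t)&((abs(R-G)<25)|(R>G+60)),425,205,455,240)
    c,_=cv2.findContours(m.astype(np.uint8),0,1);c=max(c,key=len)
    e=cv2.fitEllipse(c);print('bush',t,e,atz(p,e[0],.04),m.sum(),'exp diam px',np.linalg.norm(px(p,[.43,-.221,.04])-px(p,[.43,-.263,.04])))
cv2.imwrite('pics/bush.png',cv2.resize(p['image'][205:240,422:460,::-1],None,fx=10,fy=10,interpolation=0))
# probe
def yel(p,bx):
    J=p['image'].astype(int);return box((J[...,0]>J[...,2]+60)&(J[...,1]>J[...,2]+45)&(abs(J[...,0]-J[...,1])<90),*bx)
M={'top':yel(p,(190,140,215,172)),'scene':yel(P['scene'],(250,158,278,192))}
for n in M: print(n,M[n].sum(),wc(M[n]))
S=8
def render(n,X):
    q=px(P[n],X);o=np.floor(wc(M[n]))-20
    h=cv2.convexHull(((q-o+.5)*S*16).astype(np.int32)); im=np.zeros((40*S,40*S),np.uint8)
    cv2.fillConvexPoly(im,h,255,shift=4); s=cv2.resize(im,(40,40),interpolation=cv2.INTER_AREA)/255
    o=o.astype(int);return s,M[n][o[1]:o[1]+40,o[0]:o[0]+40]
def probe(x,y,yaw):
    a=np.array([-np.sin(np.pi/6)*np.cos(yaw),-np.sin(np.pi/6)*np.sin(yaw),np.cos(np.pi/6)])
    e1=np.array([-np.sin(yaw),np.cos(yaw),0]);e2=np.cross(a,e1);t=np.linspace(0,2*np.pi,40)[:,None]
    f=np.array([x,y,.078]);ring=.013*(np.cos(t)*e1+np.sin(t)*e2)
    return np.vstack([f+a*.006+ring,f+a*.075+ring])
def cost(z,ns=('top','scene')):
    return sum(np.abs(np.subtract(*[k.astype(float) for k in render(n,probe(z[0],z[1],z[2]))])).sum()/M[n].sum() for n in ns)
best=None
for yaw in np.arange(-1.2,1.6,.2):
    r=minimize(cost,[.59,.38,yaw],method='Nelder-Mead',options=dict(initial_simplex=np.array([.6,.38,yaw])+np.array([[0,0,0],[.03,0,0],[0,.03,0],[0,0,.3]]),xatol=1e-4,fatol=1e-4))
    print(np.round(r.x,3),round(r.fun,3))
E
python3 m.py
```

```text
nest rect ((251.13958740234375, 234.54568481445312), (36.12225341796875, 35.40978240966797), 4.085616588592529)
[[0.3441 0.2881 0.026 ]
 [0.4352 0.2859 0.026 ]
 [0.4308 0.192  0.026 ]
 [0.34   0.1952 0.026 ]] ctr [0.38752311 0.24030416 0.026     ] [0.09111898 0.09397801 0.09086619]
dot [443.87855297 218.51248923] [ 0.4391116  -0.25314109  0.04      ] 11
bush 150 ((440.0853576660156, 223.43653869628906), (15.303057670593262, 15.691967964172363), 124.8076400756836) [ 0.42628236 -0.24321621  0.04      ] 142 exp diam px 16.332054684045712
bush 170 ((439.9904479980469, 223.4110107421875), (14.621658325195312, 15.332975387573242), 147.0399932861328) [ 0.42634238 -0.24297288  0.04      ] 127 exp diam px 16.332054684045712
bush 190 ((440.03411865234375, 223.3642578125), (14.336921691894531, 14.78514289855957), 138.01553344726562) [ 0.42646443 -0.24308661  0.04      ] 113 exp diam px 16.332054684045712
top 142 [200.28169014 156.26056338]
scene 139 [261.76978417 173.05755396]
[ 0.643  0.407 -1.458] 2.163
[ 0.64   0.411 -1.902] 2.17
[ 0.642  0.409 -1.713] 2.172
[0.589 0.372 0.531] 0.451
[0.589 0.373 0.545] 0.449
[0.589 0.373 0.539] 0.448
[0.588 0.372 0.526] 0.452
[0.589 0.373 0.537] 0.449
[0.589 0.373 0.546] 0.448
[0.589 0.373 0.542] 0.448
[0.589 0.373 0.543] 0.449
[0.589 0.373 0.545] 0.449
[0.589 0.373 0.542] 0.448
[0.655 0.427 0.312] 2.007
```

```bash
python3 -c "
import cv2,numpy as np
a=cv2.imread('pics/top0.png');s=cv2.imread('pics/scene0.png')
f=lambda i,x,y:cv2.resize(i[y:y+66,x:x+66],(396,396),interpolation=0)
b=cv2.resize(a[205:240,422:462],(400,350),interpolation=0)
cv2.imwrite('pics/st.png',np.hstack([f(a,178,128),f(s,235,150)]))"
```

```text
(no output)
```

View pics/st.png

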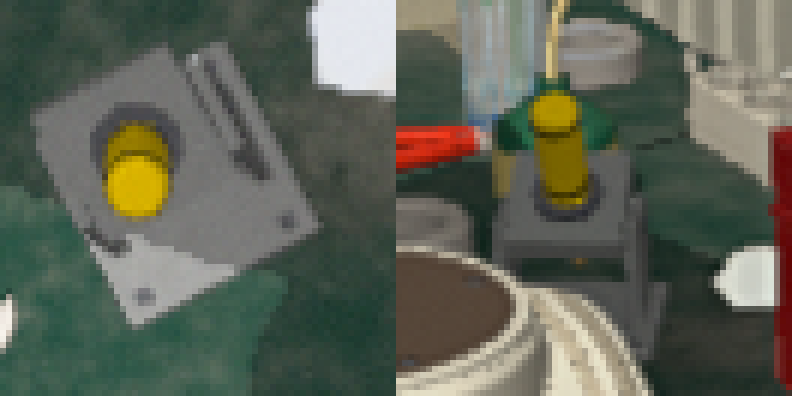

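```bash
cat > b.py <<'E'
from h import *
P={n:camera(n) for n in('scene','top')};p=P['top']
C=lambda x,y:(160+x/2.5,100+y/2.5)
print('toolbox corners',[np.round(atz(p,C(*c),.157),3) for c in((635,175),(553,320),(232,120))])
print('nipple',atz(p,C(660,392),.048),'clamp',atz(p,C(530,455),.19),'plate',atz(p,C(617,438),.02),atz(p,C(403,308),.02))
for n,uv in(('scene',(421,222)),):
    o,d=ray(P[n],uv)
    for t in np.arange(.8,1.6,.1): print(np.round(o+t*d,3),px(p,o+t*d).round())
S=[C(135,0)]
Q=[(178+135/6,128+325/6),(178+320/6,128+228/6)]
for z in (.0,.01):
    A=[atz(p,q,z) for q in Q];e=A[0]-A[1];print(np.round(A,4),np.linalg.norm(e),np.arctan2(-e[0],e[1]))
a=cv2.resize(p['image'][150:400,400:640,::-1],(576,600));cv2.imwrite('pics/cab.png',a)
E
python3 b.py
```

```text
toolbox corners [array([ 0.541, -0.153,  0.157]), array([ 0.404, -0.076,  0.157]), array([0.585, 0.226, 0.157])]
nipple [ 0.34081112 -0.19954118  0.048     ] clamp [ 0.28272195 -0.05240472  0.19      ] plate [ 0.29329366 -0.16158411  0.02      ] [0.42143126 0.06037135 0.02      ]
[ 0.044 -0.36   0.336] [[546. 419.]]
[ 0.131 -0.33   0.293] [[519. 366.]]
[ 0.219 -0.3    0.25 ] [[495. 317.]]
[ 0.306 -0.27   0.207] [[473. 274.]]
[ 0.393 -0.24   0.164] [[453. 234.]]
[ 0.48  -0.21   0.121] [[435. 198.]]
[ 0.568 -0.18   0.078] [[418. 166.]]
[ 0.655 -0.15   0.035] [[403. 136.]]
[[0.525  0.3864 0.    ]
 [0.5709 0.3054 0.    ]] 0.09313008812079696 0.515766668917503
[[0.5234 0.3838 0.01  ]
 [0.569  0.3034 0.01  ]] 0.09236509608029596 0.5157666689175041
```

View pics/cab.png

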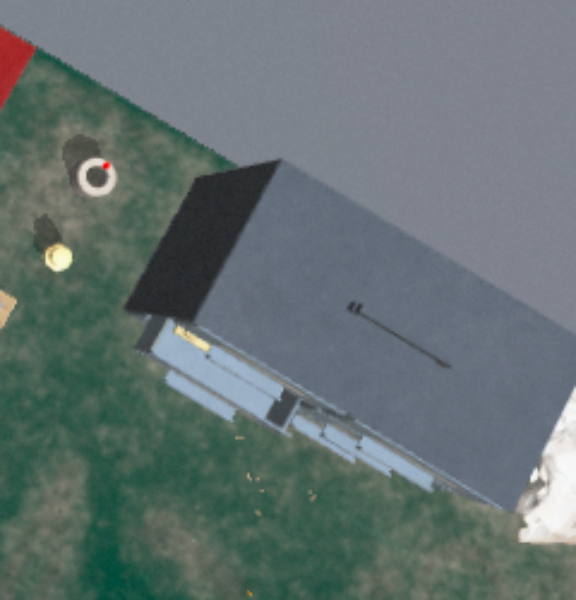

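drive_tool(
  increments=[
    [[12, -38, 4], [0, 0, 0], 1],
    [[12, -38, 4], [0, 0, 0], 1],
    [[12, -38, 4], [0, 0, 0], 1],
    [[12, -38, 4], [0, 0, 0], 1],
    [[12, -38, 4], [0, 0, 0], 1],
    [[12, -38, 4], [0, 0, 0], 1],
    [[12, -38, 0], [0, 0, 0], 1],
    [[12, -38, 0], [0, 0, 0], 1],
  ],
)

```text
clock: 1.77
eef_pos: [0.3018, 0.1502, 0.2559]
tool_rot: [0.21, 0.978, 0.001, 0.001]
ft_force: [0.8, -1.5, -0.1]
grip_width: 0.0857
grasp_force: 0.0
```

drive_tool(
  increments=[
    [[12, -38, 0], [0, 0, 0], 1],
    [[12, -38, 0], [0, 0, 0], 1],
    [[12, -38, 0], [0, 0, 0], 1],
    [[12, -38, 0], [0, 0, 0], 1],
    [[12, -38, 0], [0, 0, 0], 1],
    [[12, -38, 0], [0, 0, 0], 1],
    [[12, -38, 0], [0, 0, 0], 1],
    [[12, -38, 0], [0, 0, 0], 1],
  ],
)

```text
clock: 2.43
eef_pos: [0.3977, -0.1545, 0.2556]
tool_rot: [0.211, 0.978, 0.0, 0.0]
ft_force: [0.4, 0.8, 0.6]
grip_width: 0.0853
grasp_force: 0.0
```

drive_tool(
  increments=[
    [[12, -38, 0], [0, 0, 0], 1],
    [[12, -38, 0], [0, 0, 0], 1],
    [[4, -15, -30], [0, 0, 0], 1],
    [[0, 0, -40], [0, 0, 0], 1],
    [[0, 0, -40], [0, 0, 0], 1],
    [[0, 0, -40], [0, 0, 0], 1],
    [[0, 0, 0], [0, 0, 0], 1],
    [[0, 0, 0], [0, 0, 0], 1],
  ],
)

```text
clock: 3.1
eef_pos: [0.4238, -0.2423, 0.1039]
tool_rot: [0.21, 0.978, 0.001, -0.003]
ft_force: [0.7, 0.4, 0.8]
grip_width: 0.0857
grasp_force: 0.0
```

```bash
cat > c.py <<'E'
from h import *
p=camera('top');cv2.imwrite('pics/g.png',cv2.resize(p['image'][180:270,395:485,::-1],(540,540),interpolation=0))
o=get_obs();print(o['eef_pos'],o['ft_force'])
E
python3 c.py
```

```text
[ 0.42597006 -0.24337639  0.10627606] [ 0.58957236 -0.83495724  0.71212318]
```

View pics/g.png

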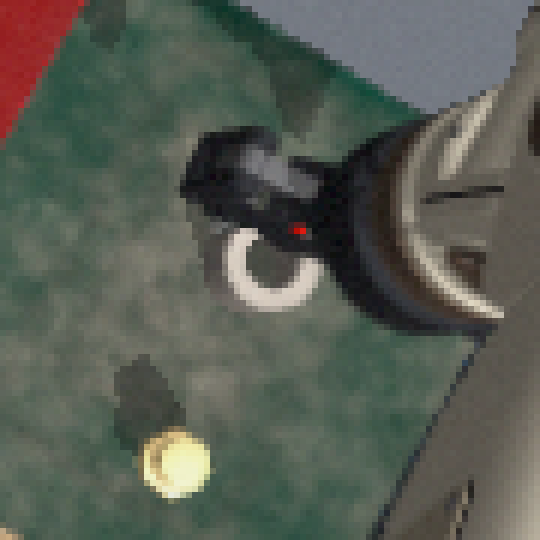

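drive_tool(
  increments=[
    [[0, 0, -25], [0, 0, 0], 1],
    [[0, 0, -25], [0, 0, 0], 1],
    [[0, 0, -20], [0, 0, 0], 1],
    [[0, 0, -15], [0, 0, 0], 1],
    [[0, 0, -9], [0, 0, 0], 1],
    [[0, 0, 0], [0, 0, 0], 1],
    [[0, 0, 0], [0, 0, 0], 0.45],
    [[0, 0, 0], [0, 0, 0], 0.2],
  ],
)

```text
clock: 3.82
eef_pos: [0.4274, -0.2442, 0.0134]
tool_rot: [0.21, 0.978, -0.001, 0.002]
ft_force: [-0.2, -0.1, -0.6]
grip_width: 0.0639
grasp_force: 0.0
```

drive_tool(
  increments=[
    [[0, 0, 0], [0, 0, 0], 0],
    [[0, 0, 0], [0, 0, 0], 0],
    [[0, 0, 0], [0, 0, 0], 0],
    [[0, 0, 0], [0, 0, 0], 0],
  ],
)

```text
clock: 4.15
eef_pos: [0.4272, -0.2434, 0.0131]
tool_rot: [0.21, 0.978, 0.0, 0.002]
ft_force: [-0.8, 1.9, 7.4]
grip_width: 0.0395
grasp_force: 59.9
```

drive_tool(
  increments=[
    [[0, 0, 10], [0, 0, 0], 0],
    [[0, 0, 30], [0, 0, 0], 0],
    [[0, 0, 40], [0, 0, 0], 0],
    [[0, 0, 40], [0, 0, 0], 0],
    [[0, 0, 40], [0, 0, 0], 0],
    [[0, 0, 40], [0, 0, 0], 0],
    [[0, 0, 0], [0, 0, 0], 0],
    [[0, 0, 0], [0, 0, 0], 0],
  ],
)

```text
clock: 4.82
eef_pos: [0.427, -0.2442, 0.2148]
tool_rot: [0.21, 0.978, -0.001, 0.003]
ft_force: [-0.2, 0.4, -3.2]
grip_width: 0.0396
grasp_force: 61.1
```

```bash
cat > c.py <<'E'
from h import *
p=camera('top');q=camera('scene');a=cv2.resize(p['image'][150:260,400:510,::-1],(396,396),interpolation=0);b=cv2.resize(q['image'][160:270,340:450,::-1],(396,396),interpolation=0)
cv2.imwrite('pics/l.png',np.hstack([a,b]))
o=get_obs();print(o['eef_pos'],o['ft_force'],o['ft_torque'],o['grip_width'],px(q,o['eef_pos']),px(p,o['eef_pos']))
E
python3 c.py
```

```text
[ 0.42475811 -0.24287942  0.21078197] [-0.25372899 -0.10643178 -2.62307883] [ 0.00103913 -0.01297045  0.0298205 ] 0.03977491914933026 [[428.65882782 199.43338995]] [[460.43988744 218.46960355]]
```

View pics/l.png

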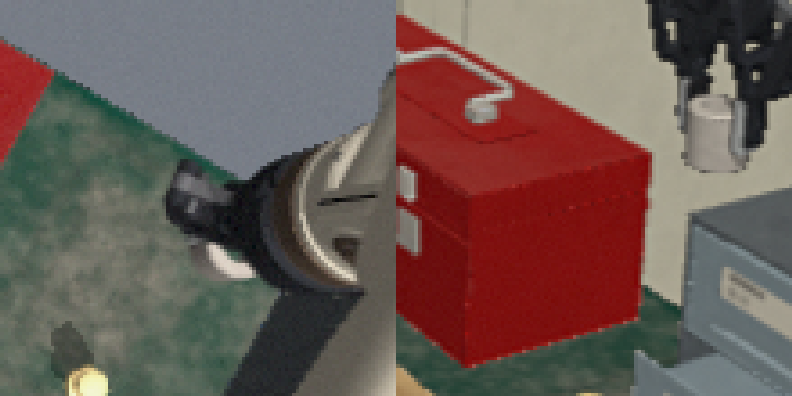

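```bash
cat > d.py <<'E'
from h import *
Is=[camera('top') for _ in range(6)];p=Is[-1];I=np.mean([i['image'] for i in Is],0)
u0,v0=228,211
c=cv2.resize(I[v0:v0+48,u0:u0+48].astype(np.float32),(576,576),interpolation=cv2.INTER_CUBIC).clip(0,255)
# overlay candidate: square top and bore rim
def draw(cx,cy,yaw,col):
    Rm=np.array([[np.cos(yaw),-np.sin(yaw)],[np.sin(yaw),np.cos(yaw)]])
    sq=np.array([[1,1],[1,-1],[-1,-1],[-1,1]])*.045@Rm.T+[cx,cy]
    t=np.linspace(0,2*np.pi,60);ci=np.c_[np.cos(t),np.sin(t)]*.0245+[cx,cy]
    for s in(sq,ci):
        q=((px(p,np.c_[s,np.full(len(s),.026)])-[u0,v0]+.5)*12).astype(int)
        cv2.polylines(o,[q],True,col,1)
o=c[:,:,::-1].astype(np.uint8).copy()
draw(.388,.242,-.04,(255,255,255))
cv2.imwrite('pics/n.png',o)
g=I.astype(float).sum(2)
# score: circle edge strength
from scipy.ndimage import map_coordinates,gaussian_gradient_magnitude
gm=gaussian_gradient_magnitude(g,.8)
t=np.linspace(0,2*np.pi,90)
res=[]
for cx in np.arange(.380,.398,.0005):
  for cy in np.arange(.232,.250,.0005):
    for r in(.0225,.0245):
      q=px(p,np.c_[cx+r*np.cos(t),cy+r*np.sin(t),np.full(90,.026)])
      res.append((map_coordinates(gm,q[:,::-1].T,order=1).mean(),cx,cy,r))
res.sort(reverse=True)
for k in res[:6]: print(np.round(k,4))
# square edges
res=[];s=np.linspace(-.85,.85,30)
e=np.vstack([np.c_[s,s*0+1],np.c_[s,s*0-1],np.c_[s*0+1,s],np.c_[s*0-1,s]])*.045
b=I[...,2]-I[...,1]; gm2=gaussian_gradient_magnitude(b,.7)
for yaw in np.arange(-.1,.05,.01):
  Rm=np.array([[np.cos(yaw),-np.sin(yaw)],[np.sin(yaw),np.cos(yaw)]])
  for cx in np.arange(.382,.395,.0005):
    for cy in np.arange(.234,.249,.0005):
      q=px(p,np.c_[e@Rm.T+[cx,cy],np.full(len(e),.026)])
      res.append((map_coordinates(gm2,q[:,::-1].T,order=1).mean(),cx,cy,yaw))
res.sort(reverse=True)
for k in res[:6]: print(np.round(k,4))
E
python3 d.py
```

```text
[3.0902e+01 3.8750e-01 2.3950e-01 2.4500e-02]
[3.08165e+01 3.87500e-01 2.40000e-01 2.45000e-02]
[3.04833e+01 3.87000e-01 2.39500e-01 2.45000e-02]
[3.04814e+01 3.87000e-01 2.40000e-01 2.45000e-02]
[3.0203e+01 3.8800e-01 2.3950e-01 2.4500e-02]
[3.01515e+01 3.87500e-01 2.39000e-01 2.45000e-02]
[31.5095  0.3875  0.24   -0.04  ]
[31.4634  0.3875  0.24   -0.05  ]
[31.3433  0.3875  0.2395 -0.04  ]
[31.2939  0.3875  0.2395 -0.05  ]
[31.2518  0.387   0.24   -0.04  ]
[ 3.12513e+01  3.87500e-01  2.40000e-01 -3.00000e-02]
```

View pics/n.png

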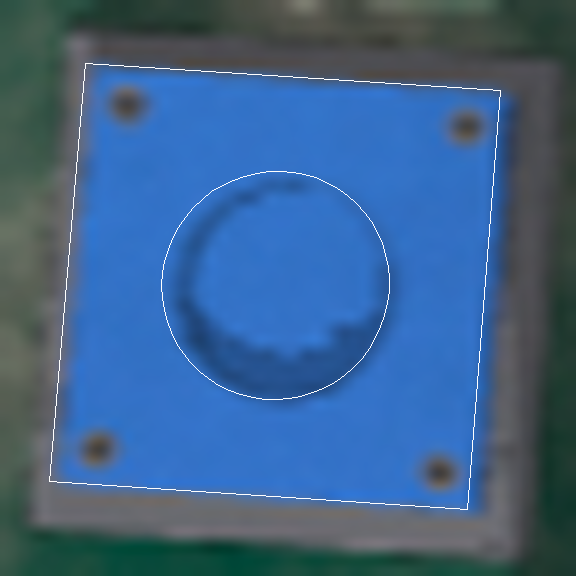

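drive_tool(
  increments=[
    [[-3, 20, 20], [0, 0, 0], 0],
    [[-3, 37, 0], [0, 0, 0], 0],
    [[-3, 37, 0], [0, 0, 0], 0],
    [[-3, 37, 0], [0, 0, 0], 0],
    [[-3, 37, 0], [0, 0, 0], 0],
    [[-3, 37, 0], [0, 0, 0], 0],
    [[-3, 37, 0], [0, 0, 0], 0],
    [[-3, 37, 0], [0, 0, 0], 0],
  ],
)

```text
clock: 5.88
eef_pos: [0.4009, 0.0373, 0.231]
tool_rot: [0.211, 0.978, -0.0, -0.0]
ft_force: [0.3, -0.3, -2.2]
grip_width: 0.0395
grasp_force: 61.3
```

drive_tool(
  increments=[
    [[-3, 37, 0], [0, 0, 0], 0],
    [[-3, 37, 0], [0, 0, 0], 0],
    [[-3, 37, 0], [0, 0, 0], 0],
    [[-3, 37, -20], [0, 0, 0], 0],
    [[-3, 37, -30], [0, 0, 0], 0],
    [[0, 19, -30], [0, 0, 0], 0],
    [[0, 0, -30], [0, 0, 0], 0],
    [[0, 0, -30], [0, 0, 0], 0],
  ],
)

```text
clock: 6.55
eef_pos: [0.3866, 0.2361, 0.0937]
tool_rot: [0.209, 0.978, -0.0, 0.0]
ft_force: [-0.2, -0.3, -1.8]
grip_width: 0.0399
grasp_force: 61.4
```

drive_tool(
  increments=[
    [[0, 0, -25], [0, 0, 0], 0],
    [[0, 0, -10], [0, 0, 0], 0],
    [[0, 0, 0], [0, 0, 0], 0],
    [[0, 0, 0], [0, 0, 0], 0],
  ],
)

```text
clock: 6.88
eef_pos: [0.3864, 0.2343, 0.0597]
tool_rot: [0.21, 0.978, -0.001, -0.001]
ft_force: [0.6, -0.8, -1.3]
grip_width: 0.0399
grasp_force: 61.4
```

```bash
cat > e.py <<'E'
from h import *
E=[];F=[]
for _ in range(6): p=camera('top');o=get_obs();E.append(o['eef_pos']);F.append(o['ft_force'])
print(np.mean(E,0),np.std(E,0),np.mean(F,0),o['tool_rot'],o['grip_width'],o['clock'])
E
python3 e.py
```

```text
[0.38794499 0.23511189 0.06136525] [0.00026472 0.00014692 0.00033356] [-0.348564    0.16753394 -1.86389778] [2.10396600e-01 9.77615357e-01 8.41076341e-04 8.80937632e-04] 0.03966021089786728 7.1833
```

drive_tool(
  increments=[
    [[0.2, 4.3, 0], [0, 0, 0], 0],
    [[0, 0, -10], [0, 0, 0], 0],
    [[0, 0, -8], [0, 0, 0], 0],
    [[0, 0, 0], [0, 0, 0], 0],
    [[0, 0, -3], [0, 0, 0], 0],
    [[0, 0, -2], [0, 0, 0], 0],
    [[0, 0, 0], [0, 0, 0], 0],
  ],
)

```text
clock: 7.77
eef_pos: [0.3873, 0.239, 0.0385]
tool_rot: [0.21, 0.978, 0.0, 0.0]
ft_force: [-3.2, -1.8, 8.0]
grip_width: 0.0397
grasp_force: 62.5
```

```bash
python3 e.py
```

```text
[0.38729389 0.23897659 0.03852914] [9.95422521e-06 1.49025649e-05 1.25222563e-05] [-2.59872958 -1.28346416  7.82856399] [2.10393535e-01 9.77616734e-01 1.97317656e-04 2.06584345e-04] 0.03955909762822342 8.0667
```

drive_tool(
  increments=[
    [[-0.8, -0.4, 0], [0, 0, 0], 0],
    [[0, 0, -0.5], [0, 0, 0], 0],
    [[0, 0, -0.5], [0, 0, 0], 0],
    [[0, 0, 0], [0, 0, 0], 0],
  ],
)

```text
clock: 8.4
eef_pos: [0.3873, 0.239, 0.0384]
tool_rot: [0.21, 0.978, 0.001, 0.001]
ft_force: [-2.2, -1.5, 14.0]
grip_width: 0.0399
grasp_force: 63.0
```

```bash
python3 e.py
```

```text
[0.38728591 0.23898062 0.03839048] [1.21482073e-05 1.34035636e-05 8.98157318e-06] [-2.50506287 -1.43645832 12.60854222] [2.10407046e-01 9.77613028e-01 8.13554291e-04 9.90231907e-04] 0.03957234618115719 8.7
```

```bash
sed -i 's/^print/print(o["ft_torque"]);print/' e.py; python3 e.py
```

```text
[-0.65176852  0.83757941 -0.02521636]
[0.38727515 0.23898236 0.03839131] [9.29459365e-06 9.69168196e-06 1.22659766e-05] [-2.73610269 -1.66327936 12.6964026 ] [2.10384877e-01 9.77617824e-01 8.07017328e-04 9.71062182e-04] 0.03970043770310638 9.0
```

drive_tool(
  increments=[
    [[0, 0, 3], [0, 0, 0], 0],
    [[0, 0, 1], [0, 0, 0], 0],
    [[0, 0, 0], [0, 0, 0], 0],
  ],
)

```text
clock: 9.25
eef_pos: [0.3867, 0.2387, 0.0406]
tool_rot: [0.21, 0.978, 0.0, 0.0]
ft_force: [-0.9, 0.0, -2.2]
grip_width: 0.0396
grasp_force: 61.4
```

```bash
python3 e.py
```

```text
[-0.00653516 -0.01107632 -0.00709912]
[0.38628129 0.23843746 0.04009364] [1.06761452e-04 6.66535051e-05 1.22554912e-04] [-0.24251008 -0.02668032 -2.32179416] [ 2.10347525e-01  9.77626603e-01 -2.66412990e-04 -2.68012867e-04] 0.03969298463397969 9.55
```

```bash
python3 e.py;python3 e.py
```

```text
[ 0.03578724 -0.01854991  0.00428136]
[0.38633704 0.23846968 0.04018396] [6.39623916e-05 4.20176357e-05 8.71428828e-05] [ 0.16621948  0.14750648 -2.4024004 ] [ 2.10315743e-01  9.77633513e-01 -3.39036785e-05 -3.62324541e-05] 0.03931034446466196 9.85
[ 0.04098104  0.00732168 -0.02610064]
[0.38643088 0.23853005 0.04034905] [1.08061055e-05 9.71632040e-06 1.86814799e-05] [ 0.14716363 -0.17369454 -1.98382832] [2.10311372e-01 9.77634454e-01 7.73658722e-06 1.67708519e-05] 0.039826977699390295 10.15
```

drive_tool(
  increments=[
    [[2.4, 2.2, 0.5], [0, 0, 0], 0],
    [[0, 0, 0], [0, 0, 0], 0],
    [[0, 0, 0], [0, 0, 0], 0],
    [[0, 0, -2], [0, 0, 0], 0],
    [[0, 0, -1], [0, 0, 0], 0],
    [[0, 0, -1], [0, 0, 0], 0],
    [[0, 0, 0], [0, 0, 0], 0],
    [[0, 0, 0], [0, 0, 0], 0],
  ],
)

```text
clock: 10.82
eef_pos: [0.389, 0.2409, 0.0374]
tool_rot: [0.21, 0.978, 0.0, 0.0]
ft_force: [-2.2, 0.3, 5.4]
grip_width: 0.0397
grasp_force: 62.0
```

```bash
python3 e.py
```

```text
[-0.20714958  0.3441506   0.00227424]
[0.38898881 0.24088566 0.03734122] [9.30244951e-06 9.59698872e-06 1.81554435e-05] [-1.64450317 -0.29226059  5.53953018] [2.10303059e-01 9.77636188e-01 2.68826304e-04 1.89408335e-04] 0.03976113797272438 11.1167
```

drive_tool(
  increments=[
    [[0.6, 1.2, 1], [0, 0, 0], 0],
    [[0, 0, 0], [0, 0, 0], 0],
    [[0, 0, -1.5], [0, 0, 0], 0],
    [[0, 0, -1.5], [0, 0, 0], 0],
    [[0, 0, -1], [0, 0, 0], 0],
    [[0, 0, -1], [0, 0, 0], 0],
    [[0, 0, 0], [0, 0, 0], 0],
    [[0, 0, 0], [0, 0, 0], 0],
  ],
)

```text
clock: 11.78
eef_pos: [0.3893, 0.2419, 0.0326]
tool_rot: [0.21, 0.978, -0.0, -0.0]
ft_force: [0.1, 0.2, -1.7]
grip_width: 0.0401
grasp_force: 61.4
```

```bash
python3 e.py
```

```text
[-0.02723795  0.01620533  0.01780529]
[0.38940631 0.24187588 0.03283477] [5.21654581e-05 2.20501258e-05 6.81061145e-05] [ 0.1481507  -0.06260513 -1.52366439] [ 2.10334244e-01  9.77629533e-01 -1.29427923e-06  4.20025834e-05] 0.039588915376333016 12.0833
```

drive_tool(
  increments=[
    [[0, 0, -2], [0, 0, 0], 0],
    [[0, 0, -1.5], [0, 0, 0], 0],
    [[0, 0, -1], [0, 0, 0], 0],
    [[0, 0, 0], [0, 0, 0], 0],
    [[0, 0, 0], [0, 0, 0], 0],
  ],
)

```text
clock: 12.5
eef_pos: [0.3893, 0.2419, 0.0282]
tool_rot: [0.21, 0.978, -0.0, -0.0]
ft_force: [-1.2, 0.6, -2.0]
grip_width: 0.0397
grasp_force: 61.4
```

drive_tool(
  increments=[
    [[0, 0, -1], [0, 0, 0], 0],
    [[0, 0, 0], [0, 0, 0], 0],
    [[0, 0, -1], [0, 0, 0], 0],
    [[0, 0, 0], [0, 0, 0], 0],
    [[0, 0, 0], [0, 0, 0], 0],
  ],
)

```text
clock: 12.92
eef_pos: [0.3894, 0.2419, 0.0263]
tool_rot: [0.21, 0.978, -0.0, -0.0]
ft_force: [0.3, 0.1, -2.2]
grip_width: 0.0395
grasp_force: 61.4
```

```bash
python3 e.py
```

```text
[-0.05130414  0.00128761 -0.01688753]
[0.38943185 0.24191684 0.02636819] [2.08798046e-05 1.21769886e-05 2.04662573e-05] [ 0.16182616 -0.01690303 -1.94147977] [2.10333461e-01 9.77629702e-01 2.25740888e-05 3.51303528e-05] 0.039929172072980273 13.2167
```

drive_tool(
  increments=[
    [[0, 0, -0.8], [0, 0, 0], 0],
    [[0, 0, 0], [0, 0, 0], 0],
    [[0, 0, -0.8], [0, 0, 0], 0],
    [[0, 0, 0], [0, 0, 0], 0],
    [[0, 0, -0.6], [0, 0, 0], 0],
    [[0, 0, 0], [0, 0, 0], 0],
  ],
)

```text
clock: 13.72
eef_pos: [0.3894, 0.2419, 0.0252]
tool_rot: [0.21, 0.978, 0.0, 0.0]
ft_force: [-3.3, -1.1, 8.9]
grip_width: 0.0398
grasp_force: 62.6
```

```bash
python3 e.py
```

```text
[-0.3928797   0.60552315  0.05371453]
[0.38942972 0.24194664 0.02515113] [9.86449955e-06 1.01331721e-05 1.09454296e-05] [-2.96416785 -2.07187054  8.73013293] [2.10308316e-01 9.77635075e-01 1.91622432e-04 1.89212927e-04] 0.03949721779725217 14.0167
```

drive_tool(
  increments=[
    [[0, 0, 0.5], [0, 0, 0], 0.6],
    [[0, 0, 0], [0, 0, 0], 0.8],
    [[0, 0, 0], [0, 0, 0], 1],
    [[0, 0, 0], [0, 0, 0], 1],
    [[0, 0, 15], [0, 0, 0], 1],
    [[0, 0, 35], [0, 0, 0], 1],
    [[0, 0, 40], [0, 0, 0], 1],
    [[0, 0, 40], [0, 0, 0], 1],
  ],
)

```text
clock: 14.68
eef_pos: [0.3886, 0.2414, 0.1554]
tool_rot: [0.21, 0.978, -0.001, -0.001]
ft_force: [0.9, 1.0, -0.3]
grip_width: 0.0856
grasp_force: 0.0
```

drive_tool(
  increments=[
    [[-30, -25, 10], [0, 0, 0], 1],
    [[-30, -25, 10], [0, 0, 0], 1],
    [[-30, -25, 10], [0, 0, 0], 1],
    [[-30, -25, 10], [0, 0, 0], 1],
    [[0, 0, 10], [0, 0, 0], 1],
    [[0, 0, 0], [0, 0, 0], 1],
  ],
)

```text
clock: 15.18
eef_pos: [0.2691, 0.1415, 0.2062]
tool_rot: [0.211, 0.978, 0.001, 0.002]
ft_force: [0.8, 0.2, 0.0]
grip_width: 0.0853
grasp_force: 0.0
```

```bash
cat > f.py <<'E'
from h import *
from scipy.ndimage import map_coordinates,gaussian_gradient_magnitude
Is=[camera('top') for _ in range(4)];p=Is[-1];I=np.mean([i['image'] for i in Is],0)
v,u=np.mgrid[:400,:640];R,G,B=I[...,0],I[...,1],I[...,2]
w=np.clip(R-np.maximum(G,B)-40,0,None)*((u>225)&(u<285)&(v>205)&(v<268))
d=[(w*u).sum()/w.sum(),(w*v).sum()/w.sum()];print('dot',d,(w>0).sum(),atz(p,d,.052))
m=((R>130)&(B<R+20)&(u>235)&(u<270)&(v>215)&(v<252)).astype(np.uint8)
c,_=cv2.findContours(m,0,1);c=max(c,key=len);e=cv2.fitEllipse(c);print(e,atz(p,e[0],.052))
t=np.linspace(0,2*np.pi,90);gm=gaussian_gradient_magnitude(R,.7);res=[]
for cx in np.arange(.380,.398,.0005):
  for cy in np.arange(.230,.250,.0005):
    f=lambda r:map_coordinates(gm,px(p,np.c_[cx+r*np.cos(t),cy+r*np.sin(t),np.full(90,.052)])[:,::-1].T,order=1).mean()
    res.append((f(.021),cx,cy))
res.sort(reverse=True);print(np.round(res[:3],4))
a=cv2.resize(I[195:275,212:292,::-1].astype(np.uint8),(480,480),interpolation=0);cv2.imwrite('pics/s.png',a)
o=get_obs();print(o['eef_pos'],o['tool_rot'],o['joint_pos'],o['ft_force'],o['clock'])
E
python3 f.py
```

```text
dot [np.float64(254.31320488721803), np.float64(229.21522556390977)] 13 [0.39977865 0.22902851 0.052     ]
((250.5478973388672, 234.1314697265625), (15.503423690795898, 15.914639472961426), 160.78262329101562) [0.38715927 0.23803864 0.052     ]
[[69.5663  0.387   0.2385]
 [69.4697  0.3875  0.2385]
 [69.3938  0.387   0.238 ]]
[0.27021456 0.14247271 0.20433973] [2.10185133e-01 9.77661601e-01 5.56178497e-05 2.91021054e-05] [ 4.85167609e-01 -1.36559022e-01 -4.68988928e-01  1.23825039e+00
  4.79377885e-05  9.08696251e-01] [ 0.04834917 -0.22109573 -0.40758201] 15.3833
```

View pics/s.png

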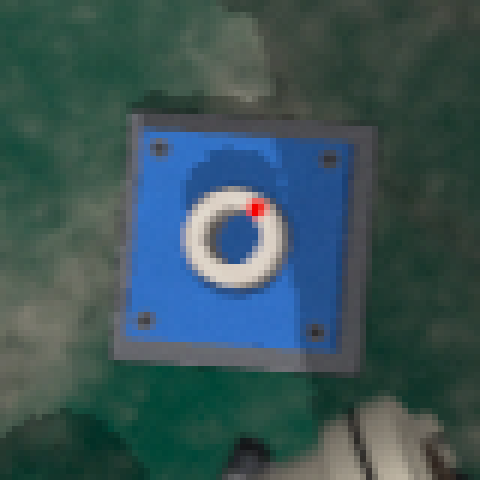

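```bash
cat > k.py <<'E'
import re
s=open('m.py').read()
s=s.replace("for n in M: print","""
for n in P: P[n]['image']=cv2.imread('pics/%s0.png'%n)[:,:,::-1]
M={'top':yel(P['top'],(190,140,215,172)),'scene':yel(P['scene'],(255,160,270,187))}
for n in M:
    k,l,st,_=cv2.connectedComponentsWithStats(M[n].astype(np.uint8));M[n]=l==1+np.argmax(st[1:,4])
for n in M: print""")
s=s[:s.index('best=None')]+"""
for ns in(('top','scene'),('top',),('scene',)):
  for y0 in(.45,.52,.6):
    f=(lambda z:cost([z[0],z[1],y0],ns))
    r=minimize(f,[.59,.374],method='Nelder-Mead',options=dict(initial_simplex=[[.58,.37],[.6,.37],[.59,.385]],xatol=1e-4,fatol=1e-4));print(ns,y0,np.round(r.x,4),round(r.fun,3))
  r=minimize(lambda z:cost(z,ns),[.59,.374,.52],method='Nelder-Mead',options=dict(initial_simplex=[[.58,.37,.5],[.6,.37,.5],[.59,.385,.5],[.59,.375,.7]]));print(ns,np.round(r.x,4),round(r.fun,3))
q=P['scene'];print('bench cal scene: nipple', [np.round(atz(q,(392.4,279),.024),3)])
"""
exec(s)
E
python3 k.py | tail -15
```

```text
nest rect ((251.1009521484375, 234.6371307373047), (35.97551345825195, 35.68002700805664), 4.23639440536499)
[[0.3436 0.2882 0.026 ]
 [0.4354 0.2856 0.026 ]
 [0.4308 0.1922 0.026 ]
 [0.3393 0.1956 0.026 ]] ctr [0.38728876 0.24039372 0.026     ] [0.09180716 0.09360123 0.09155109]
dot [nan nan] [nan nan nan] 0<string>:7: RuntimeWarning: invalid value encountered in divide
Traceback (most recent call last):
  File "k.py", line 17, in <module>
    exec(s)
    ~~~~^^^
ValueError: max() iterable argument is empty
```

```bash
sed -i "s/^exec(s)/i=s.index('# nest blue');j=s.index('# probe');s=s[:i]+s[j:]\nexec(s)/" k.py; python3 k.py | tail -15
```

```text
top 141 [200.27659574 156.20567376]
scene 133 [261.87218045 173.87218045]
('top', 'scene') 0.45 [0.5891 0.3709] 0.439
('top', 'scene') 0.52 [0.5888 0.372 ] 0.399
('top', 'scene') 0.6 [0.5888 0.3739] 0.412
('top', 'scene') [0.5887 0.3728 0.5446] 0.394
('top',) 0.45 [0.5915 0.3702] 0.204
('top',) 0.52 [0.5904 0.3721] 0.168
('top',) 0.6 [0.5894 0.3734] 0.17
('top',) [0.5902 0.3725 0.5432] 0.166
('scene',) 0.45 [0.5888 0.3712] 0.211
('scene',) 0.52 [0.5877 0.3725] 0.198
('scene',) 0.6 [0.5863 0.3733] 0.206
('scene',) [0.5876 0.3729 0.5439] 0.198
bench cal scene: nipple [array([ 0.34 , -0.199,  0.024])]
```

drive_tool(
  increments=[
    [[29, 22, 0], [0, 0, -7.06], 1],
    [[29, 22, 0], [0, 0, -7.06], 1],
    [[29, 22, 0], [0, 0, -7.06], 1],
    [[29, 22, 0], [0, 0, -7.06], 1],
    [[29, 22, 0], [0, 0, -7.06], 1],
    [[20, 15, 0], [3.04, -5.18, 0], 1],
    [[20, 15, 0], [3.04, -5.18, 0], 1],
    [[20, 15, 0], [3.04, -5.18, 0], 1],
  ],
)

```text
clock: 16.25
eef_pos: [0.4764, 0.2985, 0.2029]
tool_rot: [0.49, 0.857, 0.137, 0.078]
ft_force: [-0.5, 1.1, -0.2]
grip_width: 0.085
grasp_force: 0.0
```

drive_tool(
  increments=[
    [[20, 15, 0], [3.04, -5.18, 0], 1],
    [[20, 15, 0], [3.04, -5.18, 0], 1],
    [[0, 0, 0], [0, 0, 0], 1],
    [[0, 0, 0], [0, 0, 0], 1],
  ],
)

```text
clock: 16.58
eef_pos: [0.5126, 0.326, 0.2023]
tool_rot: [0.48, 0.839, 0.222, 0.127]
ft_force: [-0.5, -0.2, 0.1]
grip_width: 0.0852
grasp_force: 0.0
```

```bash
cat > t.py <<'E'
from h import *
import sys
from scipy.spatial.transform import Rotation as Ro
E=[]
for _ in range(4): p=camera('top');o=get_obs();E.append(o['eef_pos'])
e=np.mean(E,0);w=.53
a=np.array([-.5*np.cos(w),-.5*np.sin(w),np.cos(np.pi/6)])
z=-a;y=np.array([np.cos(w)*np.cos(np.pi/6),np.sin(w)*np.cos(np.pi/6),.5]);x=np.cross(y,z)
T=Ro.from_matrix(np.c_[x,y,z]);r=Ro.from_quat(o['tool_rot'])
f=np.array([.5905,.3745,.078])
print('eef',e,'clock',o['clock'],'ft',o['ft_force'],'w',o['grip_width'],'turn deg',np.degrees((T*r.inv()).as_rotvec()))
for s in(108,28): print(s,'delta mm',1000*(f+a*s/1000-e))
print('y',r.as_matrix()[:,1],'z',r.as_matrix()[:,2],o['joint_pos'])
E
python3 t.py
```

```text
eef [0.51418412 0.32672861 0.20455352] clock 16.7833 ft [ 0.6644165   0.65510684 -0.28744328] w 0.08512146364990113 turn deg [ 0.01164304 -0.01115536 -0.04177648]
108 delta mm [ 29.7242932   20.47258762 -33.02277278]
28 delta mm [  64.23657602   40.69392127 -102.30480508]
y [0.74699071 0.43845104 0.49976551] z [ 0.43105056  0.2529051  -0.86616074] [ 0.57767447  0.1164623  -0.36622803  0.56525771 -0.02352166  1.61142766]
```

drive_tool(
  increments=[
    [[15, 10, -16], [0, 0, 0], 1],
    [[14.7, 10.5, -17], [0, 0, 0], 1],
    [[0, 0, 0], [0, 0, 0], 1],
    [[0, 0, 0], [0, 0, 0], 1],
  ],
)

```text
clock: 17.12
eef_pos: [0.544, 0.3472, 0.1705]
tool_rot: [0.48, 0.839, 0.223, 0.128]
ft_force: [-0.9, -1.3, -0.2]
grip_width: 0.0854
grasp_force: 0.0
```

```bash
python3 t.py; python3 - <<'E'
from h import *
p=camera('top');q=camera('scene')
a=cv2.resize(p['image'][115:195,175:255,::-1],(400,400),interpolation=0);b=cv2.resize(q['image'][130:210,225:305,::-1],(400,400),interpolation=0)
cv2.imwrite('pics/pp.png',np.hstack([a,b]))
E
```

```text
eef [0.54416022 0.34730539 0.17233567] clock 17.3167 ft [-0.49224718  0.35821946  0.10605201] w 0.085056022106753 turn deg [-0.05163734  0.09354094 -0.04038818]
108 delta mm [-0.25180267 -0.10419431 -0.80492604]
28 delta mm [ 34.26048015  20.11713934 -70.08695835]
y [0.74608659 0.43787969 0.50161358] z [ 0.43263809  0.25385128 -0.86509179] [ 0.57965558  0.2160315  -0.33851833  0.49130523 -0.02458883  1.61312747]
```

View pics/pp.png

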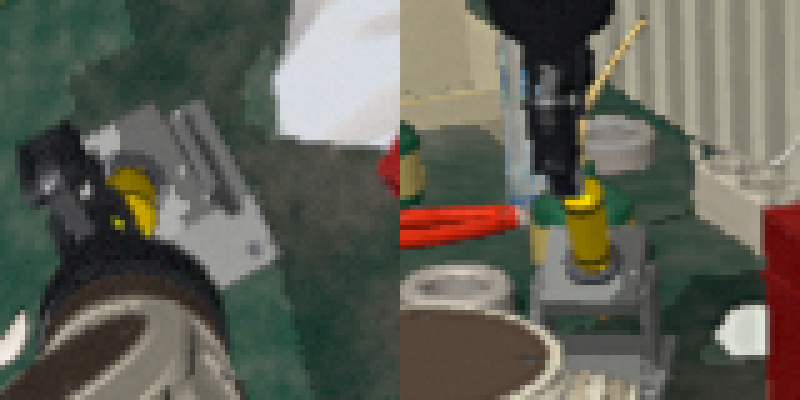

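```bash
cat > q.py <<'E'
from h import *
from scipy.spatial.transform import Rotation as Ro
q=camera('scene');p=camera('top');o=get_obs();R=Ro.from_quat(o['tool_rot']).as_matrix();e=o['eef_pos']
for n,c in(('scene',q),('top',p)):
    print(n,'axis px s=-0..-.16',[tuple(px(c,e-R[:,2]*s)[0].round(1)) for s in(-.06,0,.04,.08,.12,.16)])
J=q['image'].astype(int).max(2)
for r in range(134,172,3):
    x=np.flatnonzero(J[r,240:275]<75)+240;print(r,x.min() if len(x) else 0,x.max() if len(x) else 0,x.mean().round(1) if len(x) else 0,len(x))
w=.53;a=np.array([-.5*np.cos(w),-.5*np.sin(w),np.cos(np.pi/6)]);f=np.array([.589,.3725,.078])
print('handle axis scene',px(q,f+a*.03),px(q,f+a*.075),'top',px(p,f+a*.03),px(p,f+a*.075))
I=q['image'].astype(int);Y=(I[...,0]>I[...,2]+60)&(I[...,1]>I[...,2]+45)
for r in range(166,186,2):
    x=np.flatnonzero(Y[r,254:272])+254;print('yel',r,x.min() if len(x) else 0,x.max() if len(x) else 0,len(x))
E
python3 q.py
```

```text
scene axis px s=-0..-.16 [(np.float64(261.6), np.float64(171.9)), (np.float64(259.7), np.float64(159.4)), (np.float64(258.3), np.float64(150.7)), (np.float64(256.9), np.float64(141.6)), (np.float64(255.4), np.float64(132.1)), (np.float64(253.9), np.float64(122.2))]
top axis px s=-0..-.16 [(np.float64(198.9), np.float64(156.2)), (np.float64(199.1), np.float64(162.4)), (np.float64(199.3), np.float64(167.0)), (np.float64(199.4), np.float64(171.8)), (np.float64(199.6), np.float64(177.1)), (np.float64(199.8), np.float64(182.8))]
134 243 266 254.5 24
137 246 262 254.0 17
140 250 263 256.5 14
143 250 263 257.0 12
146 251 262 257.3 9
149 251 269 261.6 11
152 251 274 262.5 23
155 251 259 255.0 9
158 252 260 256.0 9
161 252 260 256.0 9
164 252 274 261.3 13
167 241 274 255.4 10
170 240 274 256.5 10
handle axis scene [[262.44463609 176.12703148]] [[261.02883254 167.0008426 ]] top [[199.89241496 155.26049857]] [[200.04490381 159.75501703]]
yel 166 262 264 3
yel 168 262 265 4
yel 170 258 264 7
yel 172 260 265 6
yel 174 258 265 8
yel 176 254 265 8
yel 178 259 266 8
yel 180 260 266 7
yel 182 261 266 5
yel 184 0 0 0
```

drive_tool(
  increments=[
    [[8.6, 5, -17.5], [0, 0, 0], 1],
    [[8.6, 5, -17.5], [0, 0, 0], 1],
    [[8.6, 5, -17.5], [0, 0, 0], 1],
    [[8.5, 5, -17.5], [0, 0, 0], 1],
    [[0, 0, 0], [0, 0, 0], 1],
    [[0, 0, 0], [0, 0, 0], 1],
  ],
)

```text
clock: 18.02
eef_pos: [0.5777, 0.3669, 0.1004]
tool_rot: [0.48, 0.839, 0.224, 0.128]
ft_force: [0.2, -0.3, 0.4]
grip_width: 0.0857
grasp_force: 0.0
```

```bash
python3 t.py
```

```text
eef [0.5786186  0.36757104 0.10287826] clock 18.2167 ft [0.27393617 0.60563097 0.90027174] w 0.08542831483864143 turn deg [-0.09244107  0.15327852 -0.05315601]
108 delta mm [-34.71017913 -20.36983687  68.65247889]
28 delta mm [-0.19789631 -0.14850322 -0.62955341]
y [0.7454655  0.43768825 0.50270288] z [ 0.43348291  0.25456385 -0.86445926] [ 0.57599954  0.37049371 -0.33249798  0.34152218 -0.02261897  1.60978485]
```

drive_tool(
  increments=[
    [[0, 0, 0], [0, 0, 0], 0.5],
    [[0, 0, 0], [0, 0, 0], 0.3],
    [[0, 0, 0], [0, 0, 0], 0.2],
    [[0, 0, 0], [0, 0, 0], 0],
    [[0, 0, 0], [0, 0, 0], 0],
    [[0, 0, 0], [0, 0, 0], 0],
    [[0, 0, 0], [0, 0, 0], 0],
  ],
)

```text
clock: 18.8
eef_pos: [0.5784, 0.3674, 0.102]
tool_rot: [0.48, 0.838, 0.225, 0.129]
ft_force: [-2.0, -0.9, 3.0]
grip_width: 0.0246
grasp_force: 58.6
```

```bash
python3 t.py
```

```text
eef [0.57844543 0.36745505 0.10203551] clock 19.0 ft [-3.27320419 -2.10466069  5.03824177] w 0.024327522279100143 turn deg [-0.02387219  0.04828729 -0.05093857]
108 delta mm [-34.53701339 -20.25385518  69.49523122]
28 delta mm [-0.02473056 -0.03252153  0.21319892]
y [0.74640168 0.43826017 0.50081189] z [ 0.43190815  0.25351116 -0.86555615] [ 0.57593713  0.37233674 -0.33310921  0.34125599 -0.02261285  1.60976112]
```

drive_tool(
  increments=[
    [[-4.3, -2.5, 8.7], [0, 0, 0], 0],
    [[-8.6, -5.1, 17.3], [0, 0, 0], 0],
    [[-8.6, -5.1, 17.3], [0, 0, 0], 0],
    [[-8.6, -5.1, 17.3], [0, 0, 0], 0],
    [[-8.6, -5.1, 17.3], [0, 0, 0], 0],
    [[-8.6, -5.1, 17.3], [0, 0, 0], 0],
    [[0, 0, 0], [0, 0, 0], 0],
    [[0, 0, 0], [0, 0, 0], 0],
  ],
)

```text
clock: 19.67
eef_pos: [0.5311, 0.3395, 0.1979]
tool_rot: [0.48, 0.838, 0.226, 0.129]
ft_force: [-0.7, 0.3, -2.2]
grip_width: 0.0247
grasp_force: 59.8
```

```bash
python3 t.py
```

```text
eef [0.53058943 0.33906315 0.19545339] clock 19.8667 ft [-0.24467137 -0.55612901 -0.7307889 ] w 0.024488491700137217 turn deg [ 0.08913758 -0.12421702 -0.05031376]
108 delta mm [ 13.31898868   8.13805169 -23.92264994]
28 delta mm [ 47.8312715   28.35938534 -93.20468224]
y [0.74790926 0.43923726 0.49769706] z [ 0.42930302  0.25179624 -0.86735089] [ 0.58067496  0.16537815 -0.33635762  0.54866337 -0.02498829  1.61387443]
```

drive_tool(
  increments=[
    [[-8, -5, 8], [-3.04, 5.18, 0], 0],
    [[-8, -5, 8], [-3.04, 5.18, 0], 0],
    [[-8, -5, 8], [-3.04, 5.18, 0], 0],
    [[-8, -5, 8], [-3.04, 5.18, 0], 0],
    [[-8, -5, 8], [-3.04, 5.18, 0], 0],
    [[0, 0, 0], [0, 0, 0], 0],
    [[0, 0, 0], [0, 0, 0], 0],
    [[0, 0, 0], [0, 0, 0], 0],
  ],
)

```text
clock: 20.53
eef_pos: [0.4916, 0.3147, 0.2346]
tool_rot: [0.497, 0.868, 0.002, 0.001]
ft_force: [0.5, 0.4, -1.0]
grip_width: 0.0248
grasp_force: 59.8
```

```bash
cat > r.py <<'E'
from h import *
from scipy.spatial.transform import Rotation as Ro
for _ in range(3): q=camera('scene');p=camera('top');o=get_obs()
R=Ro.from_quat(o['tool_rot']).as_matrix();e=o['eef_pos']
w=np.arctan2(R[1,1],R[0,1])
print('eef',e,'z',R[:,2],'y yaw',w,'turn to upright deg',np.degrees(np.cross(R[:,2],[0,0,-1])),o['clock'],o['ft_force'])
for n,c in(('scene',q),('top',p)):
    for s in silhouettes('probe',c)[:2]: print(n,s['conf'],s['bbox'],s['region'].sum())
    print(n,[tuple(px(c,e+R[:,2]*s)[0].round(1)) for s in(-.03,0,.02,.028,.04,.06,.076,.088)])
u,v=px(q,e+R[:,2]*.05)[0].astype(int)
save(q,'r.png');cv2.imwrite('pics/rr.png',cv2.resize(q['image'][v-30:v+30,u-30:u+30,::-1],(600,600),interpolation=0));print('crop origin',u-30,v-30)
E
python3 r.py
```

```text
eef [0.49093129 0.3143396  0.23691372] z [ 0.00371862  0.00216069 -0.99999075] y yaw 0.5310058184643529 turn to upright deg [-0.12379856  0.21306128  0.        ] 20.8333 [-0.60237377 -0.87301375 -1.84634957]
scene 0.5 [250.5, 147.8, 261.8, 175.6] 181
scene [(np.float64(256.0), np.float64(135.5)), (np.float64(256.6), np.float64(145.4)), (np.float64(256.9), np.float64(151.9)), (np.float64(257.1), np.float64(154.5)), (np.float64(257.3), np.float64(158.4)), (np.float64(257.6), np.float64(164.7)), (np.float64(257.9), np.float64(169.8)), (np.float64(258.1), np.float64(173.5))]
top [(np.float64(202.0), np.float64(178.6)), (np.float64(205.3), np.float64(180.9)), (np.float64(207.5), np.float64(182.3)), (np.float64(208.3), np.float64(182.9)), (np.float64(209.5), np.float64(183.7)), (np.float64(211.5), np.float64(185.0)), (np.float64(213.1), np.float64(186.1)), (np.float64(214.2), np.float64(186.8))]
crop origin 227 131
```

View pics/rr.png

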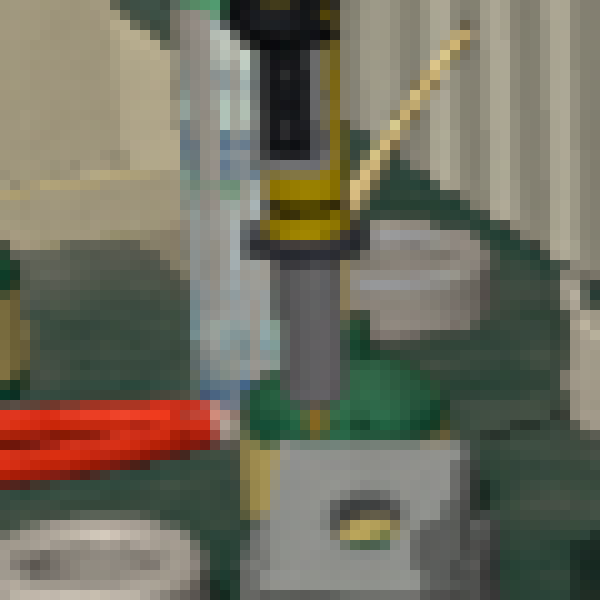

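drive_tool(
  increments=[
    [[-26, -21, -8], [3.04, -5.18, 0], 0],
    [[-26, -21, -8], [3.04, -5.18, 0], 0],
    [[-26, -21, -8], [3.04, -5.18, 0], 0],
    [[-26, -21, -8], [3.04, -5.18, 0], 0],
    [[-25, -21, -8], [3.04, -5.18, 0], 0],
    [[0, 0, -30], [0, 0, 0], 0],
    [[0, 0, 0], [0, 0, 0], 0],
    [[0, 0, 0], [0, 0, 0], 0],
  ],
)

```text
clock: 21.6
eef_pos: [0.3761, 0.2204, 0.1727]
tool_rot: [0.483, 0.843, 0.205, 0.117]
ft_force: [0.7, 1.0, -0.2]
grip_width: 0.0246
grasp_force: 59.9
```

```bash
cat > v.py <<'E'
from h import *
from scipy.spatial.transform import Rotation as Ro
camera('top');camera('top')
Is=[camera('top') for _ in range(4)];p=Is[-1];I=np.mean([i['image'] for i in Is],0);o=get_obs()
R=Ro.from_quat(o['tool_rot']).as_matrix();e=o['eef_pos'];t=e+R[:,2]*.089
print('eef',e,'z',R[:,2],'tip',t,'ft',o['ft_force'],o['clock'])
for s in(.028,.04,.06,.077,.083,.089): print(s,px(p,e+R[:,2]*s)[0].round(1))
u,v=px(p,t)[0].round().astype(int);print('patch cols',u-9,'rows',v-9)
np.set_printoptions(linewidth=250)
for k in(0,2): print(I[v-9:v+10,u-9:u+10,k].astype(int))
save(p,'tip.png')
E
python3 v.py
```

```text
eef [0.37890835 0.22224952 0.17231604] z [ 0.39347771  0.23135279 -0.88974782] tip [0.41392786 0.24283992 0.09312848] ft [ 0.09194004 -0.38303445 -2.14854176] 21.9
0.028 [248.8 231. ]
0.04 [248.3 229.2]
0.06 [247.6 226.3]
0.077 [247.1 223.9]
0.083 [246.9 223.1]
0.089 [246.7 222.3]
patch cols 238 rows 213
[[ 43  44  39  41  37  36  34  46  53  61  67  66  71  76  75  82  84  81  77]
 [ 76  76  77  76  75  75  72  72  78  77  75  71  68  65  65  66  68  65  68]
 [ 75  76  76  79  77  78  78  78  78  79  77  77  77  77  75  76  77  79  78]
 [ 71  71  70  71  73  76  75  76  76  77  77  76  77  78  79  78  79  81  78]
 [ 55  53  57  53  54  54  55  56  60  58  62  61  64  64  64  68  72  72  71]
 [103  89  61  53  54  52  52  52  52  55  53  53  52  53  54  55  56  54  54]
 [ 70  75  66  54  52  53  51  51  54  54  53  45  45  52  54  51  55  50  52]
 [ 83  75  68  51  51  53  54  52  49  51  55  52  43  37  42  40  39  46  50]
 [ 71  68  54  52  55  51  53  60  74  83  88  86  80  61  40  38  39  39  48]
 [ 55  54  52  52  51  53  53  69  84  88  88  88  86  78  56  36  39  38  40]
 [ 5
[... 1509 characters left out ...]
01 202 202 178 116  77  81  85  80  73  69  74  99 134 148 147 145]
 [200 198 200 193 159 100  49  35  33  43  58  69  70  69  68  78 111 139 145]
 [200 198 177 120  65  43  42  42  41  33  37  59  72  73  73  75  73  86 125]
 [180 128  90  75  61  43  50  50  44  31  29  46  63  73  74  75  73  72  89]
 [ 95  77  76  81  76  58  47  45  38  32  24  30  60  68  47  54  73  75  71]
 [ 72  80  92 102  96  72  40  38  33  29  24  22  67  92  70  17  46  68  76]
 [ 89 116  99  89  80  74  55  30  34  60  65  37  58  89  79  32  13  54  77]
 [102 116  82  83 100  96  72  54  81  91  77  45  54  76  68  38   0  32  63]
 [ 88 113 145 134 116 102  90  81  85  71  47  31  32  37  41  24   0   7  56]]
```

drive_tool(
  increments=[
    [[5.5, 2.5, 0], [-3.44, 5.85, 0], 0],
    [[5.5, 2.5, 0], [-3.44, 5.85, 0], 0],
    [[5.5, 2.5, 0], [-3.44, 5.85, 0], 0],
    [[5.5, 2.8, 0], [-3.44, 5.85, 0], 0],
    [[0, 0, -5], [0, 0, 0], 0],
    [[0, 0, 0], [0, 0, 0], 0],
    [[0, 0, 0], [0, 0, 0], 0],
    [[0, 0, 0], [0, 0, 0], 0],
  ],
)

```text
clock: 22.57
eef_pos: [0.3979, 0.2307, 0.1662]
tool_rot: [0.497, 0.868, -0.0, 0.0]
ft_force: [-0.5, 0.1, -2.0]
grip_width: 0.0246
grasp_force: 60.1
```

```bash
cat > w.py <<'E'
from h import *
from scipy.spatial.transform import Rotation as Ro
E=[];F=[];T=[]
camera('top')
for _ in range(7): camera('top');o=get_obs();E.append(o['eef_pos']);F.append(o['ft_force']);T.append(o['ft_torque'])
R=Ro.from_quat(o['tool_rot']).as_matrix();e=np.mean(E,0)
print('eef',e.round(5),'F',np.mean(F,0).round(2),'T',np.mean(T,0).round(3),'z',R[:,2].round(4),'turn',np.degrees(np.cross(R[:,2],[0,0,-1])).round(2),'tip-target mm',((e+R[:,2]*.089-[.401,.2325,.052])*1000).round(2),'t',o['clock'],'joint',o['joint_pos'].round(2))
E
python3 w.py
```

```text
eef [0.39816 0.23084 0.16761] F [-0.02 -0.28 -1.59] T [0.005 0.004 0.016] z [ 0.002  0.001 -1.   ] turn [-0.06  0.11  0.  ] tip-target mm [-2.67 -1.57 26.61] t 22.9667 joint [ 0.53  0.2  -0.22  1.15 -0.    1.57]
```

drive_tool(
  increments=[
    [[2.7, 1.6, 0], [-0.06, 0.11, 0], 0],
    [[0, 0, -12], [0, 0, 0], 0],
    [[0, 0, -8], [0, 0, 0], 0],
    [[0, 0, 0], [0, 0, 0], 0],
    [[0, 0, 0], [0, 0, 0], 0],
    [[0, 0, 0], [0, 0, 0], 0],
  ],
)

```text
clock: 23.47
eef_pos: [0.4013, 0.2327, 0.1467]
tool_rot: [0.497, 0.868, -0.001, -0.0]
ft_force: [-0.2, 0.9, -0.9]
grip_width: 0.0244
grasp_force: 60.1
```

```bash
python3 w.py;python3 w.py
```

```text
eef [0.40146 0.23278 0.14694] F [-0.01 -0.15 -1.38] T [-0.006 -0.005  0.008] z [-1.2e-03 -8.0e-04 -1.0e+00] turn [ 0.04 -0.07  0.  ] tip-target mm [0.36 0.21 5.94] t 23.8667 joint [ 0.53  0.23 -0.24  1.1  -0.    1.57]
eef [0.40126 0.23266 0.14665] F [-0.28 -0.16 -1.67] T [-0.008  0.017  0.019] z [-0.0015 -0.001  -1.    ] turn [ 0.06 -0.09  0.  ] tip-target mm [0.12 0.07 5.65] t 24.2667 joint [ 0.53  0.23 -0.24  1.1  -0.    1.57]
```

drive_tool(
  increments=[
    [[0, 0, -2], [0, 0, 0], 0],
    [[0, 0, -2], [0, 0, 0], 0],
    [[0, 0, -1], [0, 0, 0], 0],
    [[0, 0, 0], [0, 0, 0], 0],
  ],
)

```text
clock: 24.6
eef_pos: [0.401, 0.2325, 0.1412]
tool_rot: [0.497, 0.868, -0.001, -0.001]
ft_force: [-1.1, -0.3, -1.2]
grip_width: 0.0245
grasp_force: 60.1
```

```bash
python3 w.py
```

```text
eef [0.40127 0.23266 0.14163] F [ 0.45 -0.3  -1.95] T [ 0.009 -0.014 -0.003] z [-1.4e-03 -9.0e-04 -1.0e+00] turn [ 0.05 -0.08  0.  ] tip-target mm [0.14 0.08 0.63] t 25.0 joint [ 0.53  0.23 -0.25  1.09 -0.    1.57]
```

drive_tool(
  increments=[
    [[0, 0, -1], [0, 0, 0], 0],
    [[0, 0, -1], [0, 0, 0], 0],
    [[0, 0, 0], [0, 0, 0], 0],
  ],
)

```text
clock: 25.25
eef_pos: [0.4014, 0.2327, 0.1396]
tool_rot: [0.497, 0.868, -0.001, -0.0]
ft_force: [-0.8, -0.0, -0.4]
grip_width: 0.0246
grasp_force: 60.1
```

```bash
python3 w.py
```

```text
eef [0.40136 0.23271 0.13974] F [ 0.08 -0.09 -0.06] T [ 0.008 -0.034 -0.013] z [-1.2e-03 -8.0e-04 -1.0e+00] turn [ 0.04 -0.07  0.  ] tip-target mm [ 0.25  0.15 -1.26] t 25.65 joint [ 0.53  0.23 -0.25  1.09 -0.    1.57]
```

drive_tool(
  increments=[
    [[0, 0, -1], [0, 0, 0], 0],
    [[0, 0, -1], [0, 0, 0], 0],
    [[0, 0, -1], [0, 0, 0], 0],
    [[0, 0, 0], [0, 0, 0], 0],
    [[0, 0, 0], [0, 0, 0], 0],
  ],
)

```text
clock: 26.07
eef_pos: [0.4013, 0.2327, 0.1367]
tool_rot: [0.497, 0.868, -0.001, -0.0]
ft_force: [0.6, 0.4, 0.7]
grip_width: 0.0245
grasp_force: 60.3
```

```bash
python3 w.py; python3 w.py; cat > z.py <<'E'
from h import *
P=[camera(n) for n in('top','scene')]
for p in P:
    I=p['image'].astype(int);R,G,B=I[...,0],I[...,1],I[...,2];v,u=np.mgrid[:400,:640]
    c=px(p,[[.398,.229,.052],[.3872,.2384,.052]]);print(c.round(1))
    m=(R>G+60)&(R>B+60)&(abs(u-c[0,0])<12)&(abs(v-c[0,1])<12);print('red',m.sum(),[u[m].mean(),v[m].mean()] if m.any() else '')
    w=(I.min(2)>120)&(abs(u-c[1,0])<12)&(abs(v-c[1,1])<12);print('rim px',w.sum())
E
python3 z.py
```

```text
eef [0.40134 0.2327  0.1367 ] F [ 0.42 -0.28  0.56] T [ 0.027 -0.087 -0.002] z [-1.2e-03 -8.0e-04 -1.0e+00] turn [ 0.05 -0.07  0.  ] tip-target mm [ 0.23  0.12 -4.3 ] t 26.4667 joint [ 0.53  0.24 -0.26  1.08 -0.    1.57]
eef [0.40132 0.23268 0.13665] F [0.4  0.17 0.31] T [ 0.044 -0.14   0.01 ] z [-1.4e-03 -9.0e-04 -1.0e+00] turn [ 0.05 -0.08  0.  ] tip-target mm [ 0.2   0.11 -4.34] t 26.8667 joint [ 0.53  0.24 -0.26  1.08 -0.    1.57]
[[254.3 229.9]
 [250.4 234.1]]
red 0 
rim px 204
[[263.5 220.3]
 [258.6 220.9]]
red 0 
rim px 552
```

drive_tool(
  increments=[
    [[0, 0, -0.6], [0, 0, 0], 0],
    [[0, 0, 0], [0, 0, 0], 0],
    [[0, 0, 0], [0, 0, 0], 0],
  ],
)

```text
clock: 27.22
eef_pos: [0.4013, 0.2327, 0.136]
tool_rot: [0.497, 0.868, -0.001, -0.0]
ft_force: [1.0, 0.0, 0.4]
grip_width: 0.0248
grasp_force: 60.3
```

```bash
python3 w.py; python3 w.py
```

```text
eef [0.40129 0.23268 0.13605] F [0.37 0.28 0.69] T [ 0.086 -0.197 -0.008] z [-1.4e-03 -9.0e-04 -1.0e+00] turn [ 0.05 -0.08  0.  ] tip-target mm [ 0.17  0.1  -4.95] t 27.6167 joint [ 0.53  0.24 -0.26  1.08 -0.    1.57]
eef [0.40128 0.23267 0.13605] F [0.78 0.24 0.53] T [ 0.113 -0.21  -0.009] z [-1.4e-03 -8.0e-04 -1.0e+00] turn [ 0.05 -0.08  0.  ] tip-target mm [ 0.16  0.1  -4.95] t 28.0167 joint [ 0.53  0.24 -0.26  1.08 -0.    1.57]
```

```bash
python3 -c "
from workcell import job_done
print(job_done())"
```

```text
the job is handed in; nothing more can be done
None
```

The job is handed in at about 28 s: the bush is seated in the nest with its dot up, and the probe is still held upright on the red dot. The spring tip is about 4–5 mm in, judged by force and depth. The gripper hid the dot at the end, so tip-on-dot rests on earlier measurements (about 1–2 mm) and was not seen directly.

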